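# Make up the cleaning kit and the mending kit

## Robot

A 6-joint arm with a two-finger parallel gripper is mounted at the origin on the work surface. World frame = base frame: x ahead of the robot, y to its left, z up, the work surface at z = 0. Lengths are in m, angles in rad, forces in N, time in s.
With the tool pointing down it reaches from about 0.35 to 0.85 m from the base axis. Payload 8.1 kg.
Tool frame: the origin (TCP) lies at the very end of the fingers, on their centre line; the grasp point (between the pads) lies 19 mm behind it (grasp_offset is the distance from the TCP to the grasp point, in m); z points along the fingers, y is the direction in which the jaws open and shut (so a half turn about z gives the same grasp; the last joint's range is limited). The gripper opens to 93 mm and grips with 3 to 60 N. Pads are 15 mm wide; open, the fingers measure 128 mm over their backs; the gripper's body (75 mm by 188 mm) begins 65 mm behind the grasp point.
Start: joints at [-1.221, 0.13, 1.488, -0, 1.523, -0.085], TCP at [0.253, -0.544, 0.219] pointing down, gripper open.
Joint ranges: [-2.96, 2.96], [-0.89, 2.26], [0.02, 2.5], [-1.34, 4.48], [0, 2.73], [-2.66, 2.66]. Speed limits (rad/s): [2.39, 2.39, 2.79, 3.14, 3.14, 3.14].

## Interface

Orientations are given as a unit quaternion [w, x, y, z].
In Python, from cell import goto, movel, set_joints, release, gripper_close, pause, ik, observe, grab_frame, calibration, IKError, finish_job, regions_of, tip_of, grasp_offset gives the robot as it stands. Calls block until the motion is done:
- goto(position, orientation): joint-space move of the TCP to a pose.
- movel(position, rotation=None, max_speed=0.15, until_force=None): straight line of the TCP; rotation=None keeps the orientation; max_speed is the mean speed in m/s. With until_force (N) it stops when the force on the tool has changed by that much, and returns True; else False.
- set_joints(angles): joint-space move.
- release() and gripper_close(squeeze=None): open the fingers fully, or close them until they stop; squeeze is the grip in N (None keeps the last).
- pause(seconds).
- ik(position, orientation): joint angles nearest the present ones, or None.
- observe(): the state.
- grab_frame(name): name is "scene" or "side" or "wrist"; returns the picture (420x560x3 uint8, blue, green, red); there is no depth.
- calibration(name): a dict with "fx", "fy", "cx", "cy" (pixels), "T" (4x4, takes a point from camera to world coordinates). Camera axes: x right, y down, z forward; pixel columns grow to the right and rows downward; lengths in m; the calibration is good to about 2 mm. A picture is of the moment at which its call begins: read the wrist's pose just before it. calibration takes no time and is no camera call; for the wrist camera it gives the pose at the moment of the call.
A pose or a line that the arm cannot do raises IKError and nothing moves.
- finish_job(): hands the job in, once; it reports no verdict.
Trained networks look in the newest picture that a camera, given by its name, has taken for a name from the list of things; names that differ only in an ending like _2 or _b are one class to them, and where a whole thing is asked for, a point or a joint stands for the part that bears it (a point fixed in the world has none). Each returns a list of dicts, best first, with "confidence" (0 to 1); they miss things now and then, are a little off and sometimes report something else, mostly with a low value. They report only what shows in the picture. A call takes as long as a camera call. They do not tell look-alikes from the thing itself.
- regions_of(target, camera): "region" (420x560 bool, what is visible of it) and "location" ([row, column] in pixels, amid what is visible of it).
- tip_of(target, camera): "location" ([row, column] in pixels: a listed point, or the origin of a listed thing).
The state is a dict: "time_s": time; "qpos": joint angles; "qvel": joint speeds; "joint_efforts": joint torques, N m; "ee_pos": TCP position; "tool_rot": TCP orientation; "contact_force": force on the tool from outside, world axes, zero at the start; "wrist_torque": the same for the moment, N m; "grip_width": finger opening in m.
Only numpy, scipy, OpenCV 4.12 (cv2) and the standard library are available. Lean on these libraries where they do the work, as an engineer would, in place of code of your own. Each camera call takes 0.05 s, during which the arm holds its last target. There are 200 camera calls.

## Task

Make up two conservation kits from the stock on the bench, each thing set down, not dropped, upright on the floor of its own cell. Cleaning kit, in the long three-cell tray: the sanding block in the cell next to the finger tab, the dropper bottle in the middle cell, the loupe in the cell farthest from the tab; mending kit, in the short two-cell tray: the squat wax jar in the cell next to the tab, the tall metal canister in the other cell. Let go of everything, and leave the clay cup and the clay whorl where they stand.

Things in the scene. Friction and masses are not known exactly. Their poses are not given: they have to be found in the camera images.
- wax_jar_mid (a point): Squat jar, 44 mm diameter, 50 mm tall, white plastic with a brass lid of the same diameter (the top 14 mm). Stands on the bench; its point is on its axis, half-way up; z axis up when it stands.
- canister_mid (a point): Tall straight aluminium canister, 38 mm diameter, 70 mm tall, all metal. Stands on the bench; its point is on its axis, half-way up; z axis up when it stands.
- dropper_mid (a point): Amber glass dropper bottle, 70 mm tall: body 32 mm diameter up to 48 mm, then a black collar 20 mm wide and a rubber bulb 12 mm wide. Stands on the bench; its point is on its axis, half-way up; z axis up when it stands.
- loupe_mid (a point): Black loupe with a thin steel band round its waist, 50 mm tall: 36 mm diameter up to 40 mm, then a 29 mm eyecup with a lens on top. Stands on the bench; its point is on its axis, half-way up; z axis up when it stands.
- block_mid (a point): Sanding block of brown wood on a cork sole, 46 mm along its x axis, 30 mm along its y axis, 50 mm tall, standing on the cork at any yaw; its point is its centre, half-way up. It fits its cell at any yaw.
- long_tray: Low aluminium tray with a dark floor, fixed flat to the bench at any yaw: three cells in a row along its y, a black 30 x 20 mm finger tab at its +y end. 196 (y) x 70 mm (x) without the tab. Origin: centre of its underside. Cells 62 (x) x 60 mm (y) inside, floor 3 mm above the bench; all walls 4 mm thick, their tops and the tab 8 mm above the bench. Cell centres: x = 0, y = +64 (tab end), 0, -64 mm (far end).
- short_tray: Low aluminium tray with a dark floor, fixed flat to the bench at any yaw: two cells in a row along its y, a black 30 x 20 mm finger tab at its +y end. 132 (y) x 70 mm (x) without the tab. Origin: centre of its underside. Cells 62 (x) x 60 mm (y) inside, floor 3 mm above the bench; all walls 4 mm thick, their tops and the tab 8 mm above the bench. Cell centres: x = 0, y = +32 (tab end), -32 mm (other).
- clay_cup_mid (a point): Small open bulging clay cup, a find, 56 mm diameter, 45 mm tall, standing among the stock; leave alone. Its point is on its axis half-way up.
- whorl_mid (a point): Clay spindle whorl, a find: low ring 44 mm diameter, 18 mm tall with a 14 mm hole, lying flat among the stock; leave alone. Its point is its centre.
Mind the look-alikes: they are no part of the job. Of the things shaped like the part that bears wax_jar_mid, the white one is meant.

How it is judged:
At the end, for the whole second after the job is handed in: Each of the five stands released and at rest (below 0.02 m/s) in the cell the goal names: centre within 18 mm (tray x) and 17 mm (tray y) of the cell's centre, within 4 mm of the height of standing on the cell's floor, tilted less than 0.1 rad (x of wax_jar_mid in the frame of short_tray between -0.018 and 0.018 m and y of wax_jar_mid in the frame of short_tray between 0.015 and 0.049 m and z of wax_jar_mid in the frame of short_tray between 0.024 and 0.032 m and angle between each of wax_jar_mid, canister_mid, dropper_mid, loupe_mid, block_mid's own z axis and vertical below 0.1 rad and linear speed of each of wax_jar, canister, dropper, loupe, block below 0.02 m/s and x of canister_mid in the frame of short_tray between -0.018 and 0.018 m and y of canister_mid in the frame of short_tray between -0.049 and -0.015 m and z of canister_mid in the frame of short_tray between 0.034 and 0.042 m and x of dropper_mid in the frame of long_tray between -0.018 and 0.018 m and y of dropper_mid in the frame of long_tray between -0.017 and 0.017 m and z of dropper_mid in the frame of long_tray between 0.034 and 0.042 m and x of loupe_mid in the frame of long_tray between -0.018 and 0.018 m and y of loupe_mid in the frame of long_tray between -0.081 and -0.047 m and z of loupe_mid in the frame of long_tray between 0.024 and 0.032 m and x of block_mid in the frame of long_tray between -0.018 and 0.018 m and y of block_mid in the frame of long_tray between 0.047 and 0.081 m and z of block_mid in the frame of long_tray between 0.024 and 0.032 m); the robot touches nothing.
It fails at once if the clay cup is moved more than 15 mm (distance of clay_cup_mid from where it was at the start of the episode above 0.015 m).
It fails at once if the clay whorl is moved more than 15 mm (distance of whorl_mid from where it was at the start of the episode above 0.015 m).
It fails at once if one of the kit's things is dropped (falls freely faster than 0.7 m/s, some 25 mm) ((contact force between wax_jar and anything else below 0.02 N and linear speed of wax_jar above 0.7 m/s) or (contact force between canister and anything else below 0.02 N and linear speed of canister above 0.7 m/s) or (contact force between dropper and anything else below 0.02 N and linear speed of dropper above 0.7 m/s) or (contact force between loupe and anything else below 0.02 N and linear speed of loupe above 0.7 m/s) or (contact force between block and anything else below 0.02 N and linear speed of block above 0.7 m/s)).
It also fails if it takes over 128 s, if anything falls off the work surface, if the arm or the gripper's body presses on something with over 40 N, if the wrist force passes 120 N, or if a joint passes its speed limit or range.

## Working session

There is one attempt and no reset: what is moved stays moved. The work goes in short steps, each a Python script; the robot and the scene stay as the last script left them, time stands still between calls to the robot, and variables do not carry over. Pictures are saved under pics/ and viewed, about 12 in all and at most 16, crops included, and the job is handed in when it is done.

```bash
mkdir -p pics; ls
cat > h.py <<'E'
import numpy as np, cv2
from cell import *
def ray(cal,rc):
    d=np.array([(rc[1]-cal['cx'])/cal['fx'],(rc[0]-cal['cy'])/cal['fy'],1.])
    T=np.array(cal['T']); d=T[:3,:3]@d; return T[:3,3],d/np.linalg.norm(d)
def atz(cal,rc,z):
    o,d=ray(cal,rc); return o+d*(z-o[2])/d[2]
def tri(rays):
    A=np.zeros((3,3));b=np.zeros(3)
    for o,d in rays:
        P=np.eye(3)-np.outer(d,d);A+=P;b+=P@o
    p=np.linalg.solve(A,b); return p,max(np.linalg.norm((np.eye(3)-np.outer(d,d))@(p-o)) for o,d in rays)
def proj(cal,p):
    T=np.linalg.inv(np.array(cal['T'])); q=T[:3,:3]@p+T[:3,3]
    return np.array([cal['fy']*q[1]/q[2]+cal['cy'],cal['fx']*q[0]/q[2]+cal['cx']])
NAMES=['wax_jar_mid','canister_mid','dropper_mid','loupe_mid','block_mid','clay_cup_mid','whorl_mid','long_tray','short_tray']
E
python3 - <<'E'
from h import *
np.set_printoptions(precision=3,suppress=True)
s=observe();print(s['time_s'],s['ee_pos'],s['tool_rot'],grasp_offset)
for c in ['scene','side','wrist']:
    im=grab_frame(c);cv2.imwrite(f'pics/{c}0.png',im);cal=calibration(c)
    T=np.array(cal['T']);print(c,cal['fx'],T[:3,3],T[:3,2])
    for n in NAMES:
        z=0 if 'tray' in n else .03
        print(n,[(np.round(d['location']).tolist(),round(d['confidence'],2),atz(cal,d['location'],z)[:2].round(3).tolist()) for d in tip_of(n,c)])
E
```

```text
pics
0.0 [ 0.253 -0.544  0.218] [-0.001  0.976  0.216 -0.   ] 0.0188
scene 445.26305548576744 [0.923 0.674 0.815] [-0.369 -0.606 -0.704]
wax_jar_mid [([196.0, 299.0], 0.94, [0.457, 0.003]), ([179.0, 322.0], 0.85, [0.371, -0.019])]
canister_mid [([225.0, 218.0], 0.74, [0.677, -0.011])]
dropper_mid [([122.0, 195.0], 0.78, [0.555, -0.434])]
loupe_mid [([213.0, 264.0], 0.85, [0.564, 0.012])]
block_mid [([343.0, 380.0], 0.62, [0.543, 0.421])]
clay_cup_mid [([315.0, 408.0], 0.92, [0.455, 0.403])]
whorl_mid [([120.0, 234.0], 0.67, [0.447, -0.38])]
long_tray [([170.0, 232.0], 0.74, [0.545, -0.206])]
short_tray [([281.0, 307.0], 0.66, [0.572, 0.216]), ([122.0, 233.0], 0.47, [0.437, -0.413])]
side 435.3064831973728 [-0.046  0.836  0.844] [ 0.445 -0.653 -0.612]
wax_jar_mid [([230.0, 330.0], 0.74, [0.361, -0.021]), ([224.0, 294.0], 0.52, [0.459, 0.012])]
canister_mid [([197.0, 236.0], 0.79, [0.685, -0.003])]
dropper_mid [([144.0, 332.0], 0.6, [0.585, -0.457])]
loupe_mid [([217.0, 266.0], 0.53, [0.548, 0.03])]
block_mid [([308.0, 172.0], 0.91, [0.54, 0.428])]
clay_cup_mid [([322.0, 214.0], 0.65, [0.43, 0.404]), ([185.0, 306.0], 0.57, [0.532, -0.174])]
whorl_mid [([167.0, 364.0], 0.61, [0.417, -0.377])]
long_tray [([183.0, 305.0], 0.75, [0.56, -0.222])]
short_tray [([258.0, 219.0], 0.92, [0.575, 0.216]), ([147.0, 334.0], 0.53, [0.59, -0.488])]
wrist 291.36172779790434 [ 0.315 -0.514  0.385] [-0.23  -0.108 -0.967]
wax_jar_mid []
canister_mid []
dropper_mid []
loupe_mid []
block_mid []
clay_cup_mid []
whorl_mid []
long_tray []
short_tray []
```

```bash
python3 -c "
import cv2,numpy as np
a=[cv2.imread(f'pics/{c}0.png') for c in ['scene','side','wrist']]
cv2.imwrite('pics/scene0b.png',cv2.resize(a[0],(800,600),interpolation=cv2.INTER_CUBIC))
cv2.imwrite('pics/sw0.png',np.hstack([cv2.resize(x,(400,300)) for x in a[1:]]))"
```

```text
(no output)
```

View pics/scene0b.png

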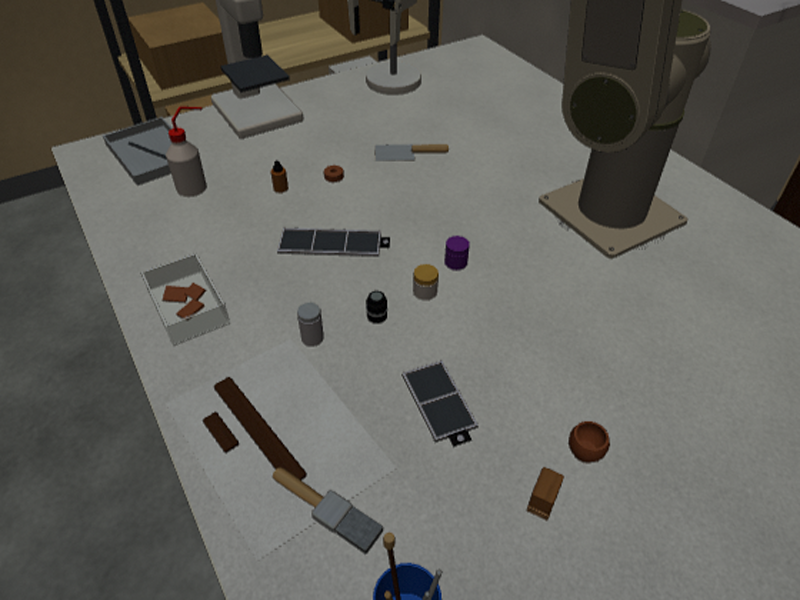

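View pics/sw0.png

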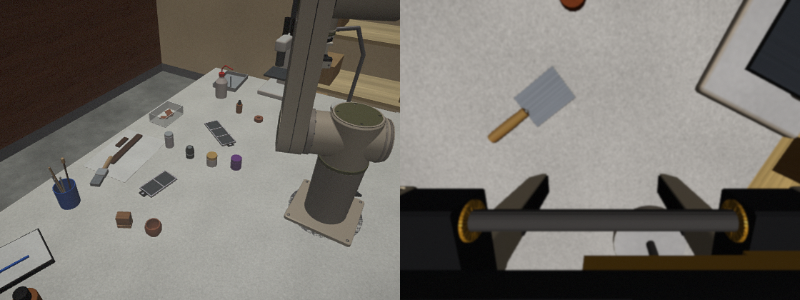

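The white jar with the brass lid, at scene (197 row, 298 col), is the one meant. Its look-alike at (177, 320) is purple. The long tray's tab points toward the robot side and the short tray's toward +y. Next I'll take overhead wrist views.

```bash
cat >> h.py <<'E'
def q(a): return [0,np.cos(a/2),np.sin(a/2),0]
def conf_best(l): return l[0] if l else None
def hull(cal,pts):
    m=np.zeros((420,560),np.uint8)
    p=np.array([proj(cal,x)[::-1] for x in pts])
    cv2.fillConvexPoly(m,cv2.convexHull(np.round(p*16).astype(np.int32)),1,shift=4); return m>0
def cyl(x,y,prof):
    t=np.linspace(0,2*np.pi,25); return [np.array([x+r*np.cos(u),y+r*np.sin(u),z]) for r,z in prof for u in t]
def box(x,y,a,lx,ly,z0,z1):
    c,s=np.cos(a),np.sin(a)
    return [np.array([x+c*i*lx/2-s*j*ly/2,y+s*i*lx/2+c*j*ly/2,z]) for i in(-1,1) for j in(-1,1) for z in(z0,z1)]
E
python3 - <<'E'
from h import *
import pickle
np.set_printoptions(precision=3,suppress=True)
V=[]
def look(c):
    cal=calibration(c);cal={k:np.array(v).copy() for k,v in cal.items()};im=grab_frame(c)
    v=dict(c=c,cal=cal,im=im,tip={},reg={})
    for n in NAMES:
        v['tip'][n]=[(np.array(d['location']),d['confidence']) for d in tip_of(n,c)]
        v['reg'][n]=[(d['region'],d['location'],d['confidence']) for d in regions_of(n,c)]
    V.append(v)
for p in [(.45,-.3,.28),(.58,-.1,.28),(.42,.05,.28),(.45,.3,.28)]:
    j=ik(p,q(0)); 
    if j is None: print('no ik',p);continue
    set_joints(j); look('wrist'); print(np.round(observe()['qpos'],2),observe()['time_s'])
pickle.dump(V,open('v.pkl','wb'))
for n in NAMES:
    z=0 if 'tray' in n else .03
    for i,v in enumerate(V):
        for l,c in v['tip'][n]: print(n,i,np.round(l),round(c,2),atz(v['cal'],l,z)[:2])
cv2.imwrite('pics/w4.png',np.vstack([np.hstack([cv2.resize(V[k]['im'],(400,300)) for k in r]) for r in[(0,1),(2,3)]]))
E
```

```text
[-0.68 -0.05  1.56  0.    1.63  0.89] 3.6667
[-0.26  0.08  1.43 -0.    1.63  1.31] 5.5583
[-0.   -0.38  1.85 -0.    1.68  1.57] 7.3917
[ 0.49 -0.05  1.56 -0.    1.63  2.06] 9.3333
wax_jar_mid 0 [182.  76.] 0.87 [ 0.458 -0.003]
wax_jar_mid 0 [238. 113.] 0.68 [ 0.373 -0.043]
wax_jar_mid 1 [263. 218.] 0.94 [0.463 0.001]
wax_jar_mid 1 [314. 247.] 0.76 [ 0.374 -0.041]
wax_jar_mid 2 [158. 319.] 0.96 [0.463 0.001]
wax_jar_mid 2 [221. 343.] 0.64 [ 0.372 -0.038]
wax_jar_mid 2 [102.   4.] 0.24 [0.537 0.425]
wax_jar_mid 3 [181. 490.] 0.86 [0.461 0.004]
wax_jar_mid 3 [241. 504.] 0.82 [ 0.37  -0.033]
wax_jar_mid 3 [125. 192.] 0.73 [0.537 0.425]
canister_mid 1 [112. 211.] 0.88 [ 0.683 -0.002]
canister_mid 3 [  1. 530.] 0.8 [ 0.684 -0.006]
dropper_mid 0 [108. 375.] 0.78 [ 0.558 -0.424]
dropper_mid 1 [203. 507.] 0.97 [ 0.557 -0.427]
loupe_mid 0 [101.  54.] 0.7 [0.567 0.007]
loupe_mid 2 [ 83. 316.] 0.6 [0.561 0.008]
loupe_mid 3 [123. 191.] 0.21 [0.54  0.426]
block_mid 1 [266. 219.] 0.19 [ 0.459 -0.   ]
block_mid 2 [100.   6.] 0.58 [0.54  0.422]
block_mid 3 [123. 189.] 0.82 [0.54  0.428]
clay_cup_mid 2 [177.  44.] 0.95 [0.437 0.392]
clay_cup_mid 2 [ 82. 315.] 0.67 [0.563 0.009]
clay_cup_mid 3 [195. 218.] 0.93 [0.44  0.394]
whorl_mid 0 [196. 354.] 0.94 [ 0.437 -0.403]
whorl_mid 1 [272. 470.] 0.52 [ 0.447 -0.39 ]
whorl_mid 1 [206. 509.] 0.28 [ 0.552 -0.43 ]
whorl_mid 2 [ 80. 166.] 0.56 [0.564 0.205]
whorl_mid 2 [100.   3.] 0.52 [0.541 0.425]
long_tray 0 [118. 222.] 0.91 [ 0.547 -0.211]
long_tray 0 [106.  53.] 0.47 [0.565 0.032]
long_tray 1 [205. 353.] 0.6 [ 0.548 -0.21 ]
long_tray 2 [ 98. 467.] 0.59 [ 0.546 -0.213]
short_tray 0 [104.  55.] 0.45 [0.566 0.028]
short_tray 1 [194.  78.] 0.77 [0.566 0.219]
short_tray 2 [ 82. 166.] 0.75 [0.568 0.216]
short_tray 3 [102. 344.] 0.89 [0.57  0.212]
```

View pics/w4.png

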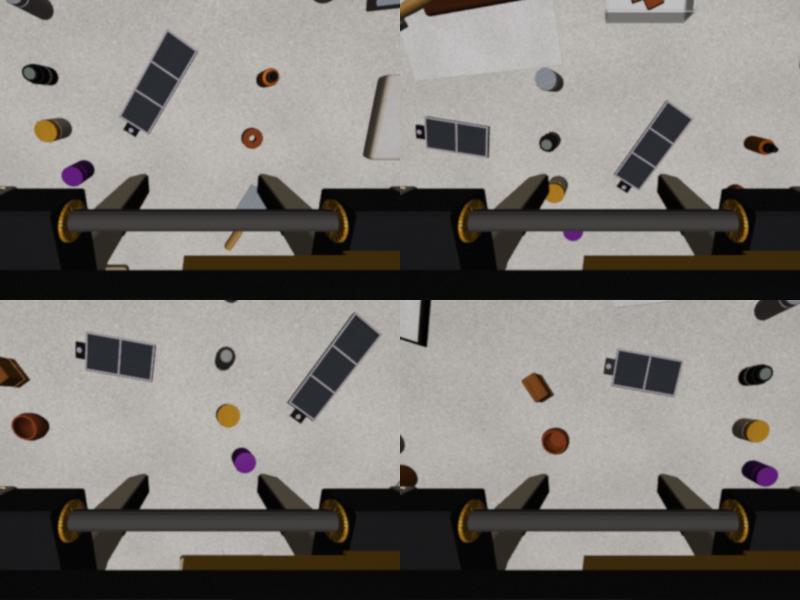

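```bash
cat > fit.py <<'E'
from h import *
import pickle
from scipy.optimize import minimize
np.set_printoptions(precision=4,suppress=True)
V=pickle.load(open('v.pkl','rb'))
prof=dict(wax_jar_mid=[(.022,0),(.022,.05)],canister_mid=[(.019,0),(.019,.07)],dropper_mid=[(.016,0),(.016,.048),(.006,.07)],loupe_mid=[(.018,0),(.018,.04),(.0145,.05)],clay_cup_mid=[(.02,0),(.028,.022),(.02,.045)],whorl_mid=[(.022,0),(.022,.018)])
x0=dict(wax_jar_mid=(.461,.002),canister_mid=(.683,-.003),dropper_mid=(.557,-.426),loupe_mid=(.563,.008),block_mid=(.54,.426),clay_cup_mid=(.438,.393),whorl_mid=(.438,-.4),long_tray=(.547,-.211),short_tray=(.568,.215))
def masks(n,p):
    x,y,z=p[:3]; L=dict(long_tray=.196,short_tray=.132)
    for v in V:
        c=v['cal']
        if n in prof: yield hull(c,cyl(x,y,[(r,h+z) for r,h in prof[n]]))
        elif n=='block_mid': yield hull(c,box(x,y,p[3],.046,.030,z,z+.05))
        else:
            ux=np.array([-np.sin(p[3]),np.cos(p[3])])*(L[n]/2+.01)
            yield hull(c,box(x,y,p[3],.07,L[n],z,z+.008))|hull(c,box(x+ux[0],y+ux[1],p[3],.03,.02,z,z+.008))
def fit(n,yaws=(None,)):
    R=[]
    for v in V:
        pr=proj(v['cal'],np.array([*x0[n],.02])); b=[r for r in v['reg'][n] if r[2]>.4 and np.linalg.norm(np.array(r[1])-pr)<22]
        m=b[0][0] if b else None
        if m is not None:
            rr,cc=np.nonzero(m)
            if rr.min()<2 or cc.min()<2 or cc.max()>557 or (v['c']=='wrist' and rr.max()>255): m=None
        R.append(m)
    bl=lambda m:cv2.GaussianBlur(m.astype(np.float32),(0,0),1.5)
    B=[None if m is None else bl(m) for m in R]
    def cost(p): return sum(((bl(m)-b)**2).sum()/b.sum() for m,b in zip(masks(n,p),B) if b is not None)
    best=None
    for y in yaws:
        p=np.array([*x0[n],0.]+([] if y is None else [y])); k=len(p)
        S=np.vstack([p]+[p+np.eye(k)[i]*(.008,.008,.008,.25)[i] for i in range(k)])
        r=minimize(cost,p,method='Nelder-Mead',options=dict(initial_simplex=S,maxiter=160,xatol=2e-4,fatol=1e-4))
        if best is None or r.fun<best.fun:best=r
    iou=[None if a is None else round(float((a&m).sum()/(a|m).sum()),2) for a,m in zip(R,masks(n,best.x))]
    tips=[ray(v['cal'],l) for v in V for l,c in v['tip'][n] if c>.5 and np.linalg.norm(l-proj(v['cal'],np.array([*x0[n],.02])))<22]
    print(n,best.x,'iou',iou,'tip tri',*(tri(tips) if len(tips)>1 else ['-']),len(tips))
    return best.x
if __name__=='__main__':
    F={}
    for n in x0: F[n]=fit(n,(None,) if n in prof else np.arange(0,np.pi,np.pi/4) if n=='block_mid' else np.arange(0,2*np.pi,np.pi/4))
    pickle.dump(F,open('f.pkl','wb'))
E
time python3 fit.py
```

```text
wax_jar_mid [ 0.4598  0.002  -0.0015] iou [0.93, None, 0.91, 0.9] tip tri [0.4603 0.001  0.0256] 0.0026158413806881727 4
canister_mid [ 0.685   0.0044 -0.0265] iou [None, 0.98, None, None] tip tri [ 0.6826 -0.0029  0.0342] 0.00015774940961223947 2
dropper_mid [ 0.5575 -0.4222 -0.0013] iou [0.93, 0.93, None, None] tip tri [ 0.5576 -0.4221  0.0361] 0.0005763732803760988 2
loupe_mid [ 0.5639  0.0097 -0.0009] iou [0.92, 0.88, 0.93, 0.91] tip tri [0.5642 0.0077 0.0284] 0.0028697084733588906 2
block_mid [ 0.5417  0.4321 -0.0256  3.7174] iou [None, None, None, 0.96] tip tri [0.5409 0.4316 0.019 ] 0.00018203805082384373 2
clay_cup_mid [0.4371 0.3983 0.0019] iou [None, None, 0.95, 0.96] tip tri [0.4378 0.3952 0.025 ] 0.001450472892010226 2
whorl_mid [ 0.4395 -0.402   0.0037] iou [0.88, None, None, None] tip tri [ 0.4319 -0.4104  0.0005] 0.000588895164264748 2
long_tray [ 0.5468 -0.2076 -0.0008  0.9914] iou [0.96, None, 0.97, None] tip tri [ 0.547  -0.2112  0.0006] 0.002119562784181982 3
short_tray [ 0.5697  0.2134 -0.002   6.1163] iou [None, 0.96, 0.97, 0.97] tip tri [0.5676 0.2132 0.0079] 0.0012126373098133231 3
real	0m44.584s
user	0m34.158s
sys	0m8.296s
```

Run:
```python
import pickle,cv2,numpy as np
V=pickle.load(open('v.pkl','rb'))
a=V[3]['im'][80:220,150:250]; b=V[2]['im'][70:260,280:400]
cv2.imwrite('pics/crop.png',np.hstack([cv2.resize(a,(400,560)),cv2.resize(b,(360,560))]))
```

```text
(no output)
```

View pics/crop.png

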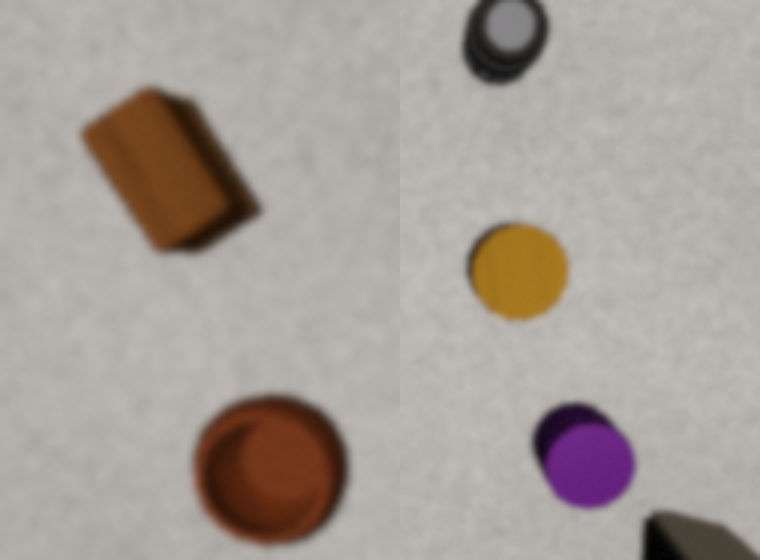

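The crop confirms it: the brass-lidded jar with the pale body is the target, and the purple one is the look-alike. Fits and triangulated heights agree, apart from the one-view z of the canister and the block. I'll refit those with z=0 and start with the block.

```bash
cat > pp.py <<'E'
from h import *
np.set_printoptions(precision=4,suppress=True)
LT=(.5470,-.2085,.9914); ST=(.5693,.2133,6.1163-2*np.pi)
HI=.13; UP=.010
def cellpos(t,y): return np.array([t[0]-np.sin(t[2])*y,t[1]+np.cos(t[2])*y])
def pose(xy,z,a):
    c=[]
    for k in(-2,-1,0,1,2):
        j=ik([*xy,z],q(a+k*np.pi))
        if j is not None: c.append((abs(j[5]-observe()['qpos'][5]) if abs(j[5])<2.5 else 9,a+k*np.pi,j))
    return min(c,key=lambda e:e[0])[1:]
def pickplace(xy,a,dest,t,w,squeeze=20):
    a1,j=pose(xy,HI,a); set_joints(j)
    if movel([*xy,UP],max_speed=.12,until_force=15): print('HIT at pick',observe()['ee_pos']);return
    gripper_close(squeeze); g=observe()['grip_width']; print('grip',g,'expected',w)
    if abs(g-w)>.004: print('BAD GRIP'); return
    movel([*xy,HI],max_speed=.12)
    a2,j=pose(dest,HI,t[2]+np.pi/2); set_joints(j)
    g=observe()['grip_width']; print('carried',g)
    movel([*dest,UP+.009],max_speed=.12)
    hit=movel([*dest,UP-.003],max_speed=.02,until_force=3); z=observe()['ee_pos'][2]
    print('touch',hit,'tip z',z,'expect',UP+.003)
    if hit and z>UP+.0075: print('TOO HIGH, holding'); return
    release(); movel([*dest,HI],max_speed=.15); print('t',observe()['time_s'])
E
python3 - <<'E'
import fit; from fit import *
def fit0(n,p,z=0):
    R=[[r[0] for r in v['reg'][n] if r[2]>.4 and np.linalg.norm(np.array(r[1])-proj(v['cal'],np.array([*x0[n],.02])))<22] for v in V]
    R=[r[0] if r and np.nonzero(r[0])[0].min()>1 and np.nonzero(r[0])[1].min()>1 and np.nonzero(r[0])[0].max()<255 else None for r in R]
    bl=lambda m:cv2.GaussianBlur(m.astype(np.float32),(0,0),1.5)
    f=lambda p:sum(((bl(m)-bl(b))**2).sum()/b.sum() for m,b in zip(masks(n,[p[0],p[1],0,*p[2:]]),R) if b is not None)
    k=len(p);r=minimize(f,p,method='Nelder-Mead',options=dict(initial_simplex=np.vstack([p]+[p+np.eye(k)[i]*(.006,.006,.1)[i] for i in range(k)])));print(n,r.x,r.fun);return r.x
fit0('canister_mid',np.array([.683,-.003]))
b=fit0('block_mid',np.array([.54,.427,.576]))
from pp import *
pickplace(b[:2],b[2],cellpos(LT,.064),LT,.030)
cv2.imwrite('pics/p1.png',grab_frame('wrist'))
E
```

```text
canister_mid [ 0.6826 -0.0025] 0.023593358956422325
block_mid [0.5407 0.4235 0.6223] 0.030836830342429993
grip 0.030729958612145246 expected 0.03
carried 0.030702236691201607
touch True tip z 0.012471282425898317 expect 0.013000000000000001
t 19.175
```

View pics/p1.png

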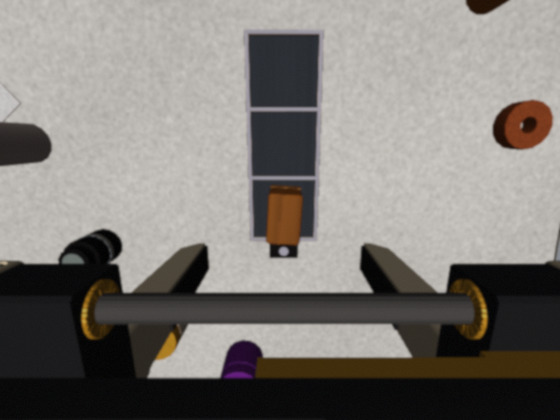

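The block stands in the tab cell at pixel (285, 215). Next come the dropper and the loupe, with any fault stopping the run.

```bash
sed -i "s/print('HIT at pick',observe()\['ee_pos'\]);return/raise SystemExit('HIT at pick')/; s/print('BAD GRIP'); return/raise SystemExit('BAD GRIP')/; s/print('TOO HIGH, holding'); return/raise SystemExit('TOO HIGH')/" pp.py
python3 - <<'E'
from pp import *
pickplace((.5575,-.4222),0,cellpos(LT,0),LT,.032,15)
a=grab_frame('wrist')
pickplace((.5640,.0090),0,cellpos(LT,-.064),LT,.036)
b=grab_frame('wrist')
cv2.imwrite('pics/p2.png',np.hstack([cv2.resize(x,(400,300)) for x in(a,b)]))
E
```

```text
grip 0.03152702582616154 expected 0.032
carried 0.03194375823600728
touch True tip z 0.012395829367358741 expect 0.013000000000000001
t 27.9
grip 0.03530839401962393 expected 0.036
carried 0.03533854980325685
touch True tip z 0.012570292589460418 expect 0.013000000000000001
t 36.5333
```

View pics/p2.png

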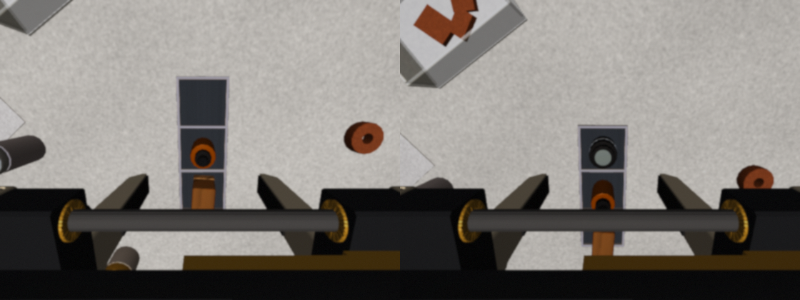

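The dropper is upright in the middle cell at (203, 155) in the left image. The loupe is in the far cell at (603, 152) in the right one. Next come the jar and the canister, then overview pictures for the final check.

Run:
```python
from pp import *
pickplace((.4600,.0015),0,cellpos(ST,.032),ST,.044)
a=grab_frame('wrist')
pickplace((.6826,-.0025),0,cellpos(ST,-.032),ST,.038,25)
set_joints(ik((.42,.05,.28),q(0)))
b=grab_frame('wrist')
cw=calibration('wrist')
def chk(n,cam,cal,h):
    for d in tip_of(n,cam):
        if d['confidence']<.4: continue
        p=atz(cal,d['location'],h)[:2]
        for nm,T in(('L',LT),('S',ST)):
            e=p-T[:2];c,s=np.cos(T[2]),np.sin(T[2]);x,y=c*e[0]+s*e[1],-s*e[0]+c*e[1]
            if abs(x)<.05 and abs(y)<.11: print(cam,n,nm,round(x,4),round(y,4),round(d['confidence'],2))
H=dict(wax_jar_mid=.028,canister_mid=.038,dropper_mid=.038,loupe_mid=.028,block_mid=.028)
for n in H: chk(n,'wrist',cw,H[n])
s=grab_frame('scene'); cs=calibration('scene')
for n in H: chk(n,'scene',cs,H[n])
for n in('clay_cup_mid','whorl_mid'): print(n,[(np.round(d['location']),round(d['confidence'],2)) for d in tip_of(n,'scene')])
cv2.imwrite('pics/p3.png',np.vstack([np.hstack([cv2.resize(x,(400,300)) for x in(a,b)]),cv2.resize(s[90:360,130:490],(400,300)).repeat(1,0) if 0 else np.hstack([cv2.resize(s[100:340,100:420],(400,300)),cv2.resize(s[140:200,190:270],(400,300))])]))
o=observe();print(o['time_s'],o['grip_width'])
```

```text
grip 0.04334575832154045 expected 0.044
carried 0.043478904687961076
touch True tip z 0.012717424465427365 expect 0.013000000000000001
t 45.2083
grip 0.03783838604757811 expected 0.038
carried 0.03759368596436898
touch True tip z 0.012614868632264839 expect 0.013000000000000001
t 53.9833
wrist wax_jar_mid L 0.0109 0.0104 0.71
wrist wax_jar_mid S -0.0014 0.0312 0.56
wrist canister_mid L 0.0165 0.0146 0.64
wrist canister_mid S 0.0002 -0.0268 0.6
wrist dropper_mid L -0.0026 0.0007 0.64
wrist loupe_mid L -0.0013 -0.0655 0.82
wrist block_mid L 0.0015 0.0673 0.67
scene wax_jar_mid S -0.0045 0.0349 0.96
scene canister_mid S -0.0032 -0.0318 0.74
scene dropper_mid L -0.0076 -0.007 0.79
scene loupe_mid L -0.0108 -0.0626 0.77
scene block_mid L -0.0048 0.0635 0.7
clay_cup_mid [(array([313., 408.]), 0.61)]
whorl_mid [(array([120., 233.]), 0.72), (array([161., 253.]), 0.48)]
55.7667 0.09307424317000097
```

View pics/p3.png

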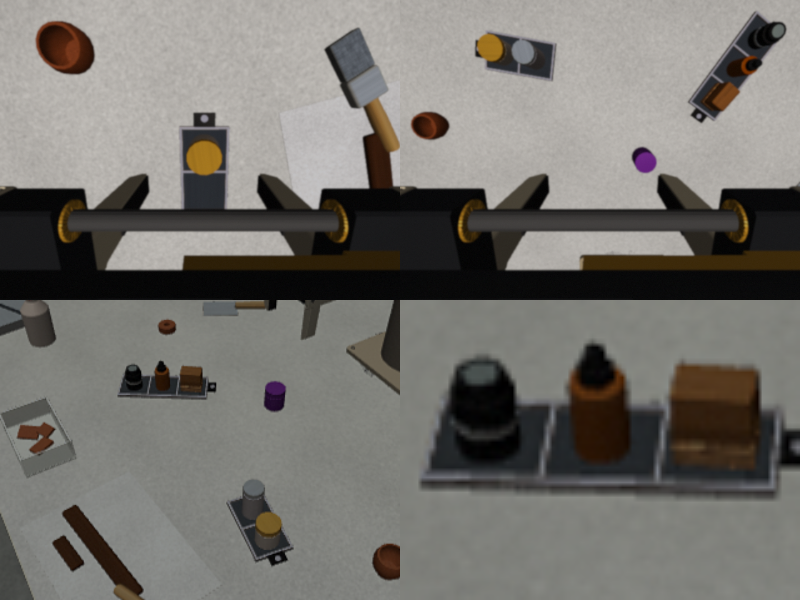

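All five things stand upright in their cells. The scene picture shows the loupe, dropper and block in the long tray, and the canister and jar (tab end) in the short one. The cup and whorl are where they started, and the gripper is open and clear of everything.

```bash
python3 -c "
from cell import *
finish_job();print(observe()['time_s'])"
```

```text
the job is handed in; nothing more can be done
the job is handed in; nothing more can be done
```

Both kits are made up and the job is handed in, at about 56 s of the 128 s allowed; no verdict is reported. The block (tab end), dropper and loupe are in the long tray; the white wax jar (tab end) and the canister are in the short one.

**Placing:** Each thing was gripped within 1 mm of its given width. Each was lowered until it touched, at the height of the cell floor to within 1 mm, and then released.

**Last checks:** The last pictures show all five upright in the right cells. The wrist view puts each within about 6 mm of its cell centre, and the scene view within about 11 mm, inside the 17–18 mm limits. The cup and whorl are within 2 px of where they first showed.

**Disagreements:**
- The scene view put the loupe 11 mm and the dropper 10 mm off centre, where the wrist view put both within 3 mm. I trusted the nearer wrist view.
- The jar and canister networks also reported false finds near the long tray's middle cell, where the pictures show the dropper.
- Before the first move, heights fitted from a single view were wrong for the block and canister. I refitted both standing on the bench. For the canister, triangulation from two views agreed (34 mm mid-height); for the block it gave 19 mm against the 25 mm expected. The grips then confirmed both positions.

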